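# Chock the rocking drying stand

### The arm

A 6-joint arm with a two-finger parallel gripper is mounted at the origin on a cart in front of the work surface, level with it; the furniture and walls round the work are solid. World frame = base frame: x ahead of the robot, y to its left, z up, the work surface at z = 0. Lengths are in mm, angles in rad, forces in N, time in s.
With the tool pointing down it reaches from about 275 to 1000 mm from the base axis. Payload 8.4 kg.
Tool frame: the origin (TCP) lies at the very end of the fingers, on their centre line; the grasp point (between the pads) lies 19 mm behind it; x points along the fingers, y is the direction in which the jaws open and shut, and the axes are right-handed (so a half turn about x gives the same grasp; the last joint's range is limited). The gripper opens to 85 mm and grips with 20 to 120 N. Pads are 22 mm wide; open, the fingers measure 114 mm over their backs; the gripper's body (76 mm by 85 mm) begins 54 mm behind the grasp point. The pads swing forward as they close: fully open they stand 13 mm farther back than shut.
Start: joints at [-1.284, 0.353, 1.633, -0, 1.155, -0.002], TCP at [178, -599.119, 231.281] pointing down, gripper open.
Joint ranges: [-2.63, 2.63], [-0.92, 2.1], [0.06, 2.66], [-1.3, 4.44], [0, 2.69], [-3.02, 3.02]. Speed limits (rad/s): [2.22, 2.22, 2.79, 3.14, 3.14, 3.14].

### API

Orientations are given as [roll, pitch, yaw] about the fixed x, y, z axes, in that order (R = Rz(yaw) Ry(pitch) Rx(roll)).
In Python, from rig import r, grab_frame, camera_params, sign_off gives the robot as it stands.
- The arm moves only by the tool drive_tool, never from a script. Its argument "rows" is one flat list of numbers, 7 for each row, row after row: the shift along the tool's x, y, z in mm, then the turn, a rotation vector about the tool's x, y, z in degrees, then the opening in per cent of the stroke, from 0 (shut) to 100 (fully open). In form: [x, y, z, rx, ry, rz, fingers, x, y, z, rx, ry, rz, fingers, ...]. A call has 1 to 10 rows; each row is the pose to reach, as a shift and turn from the pose measured when the call began, along the tool's axes at that moment; what a row does not reach only later rows make up. A row lasts 1/8 s, in which the tool goes at most 62.5 mm and 10.7 degrees, less where a joint would pass 70% of its speed; a pose out of reach is approached as far as the arm can. A call with a gripper value outside its range is refused whole. The fingers move at their own pace and stop on an object; "newtons" is the grip in N (left out, the last holds). Time passes only in rows, so rows that repeat a pose let the fingers close. It gives the time, the measured TCP pose, the force and the opening at its end, in the units of the state.
- r.sense(): the state, without advancing time (a new reading comes with each control period).
- grab_frame(name): name is "side" or "top"; returns the picture (420x560x3 uint8, red, green, blue); there is no depth.
- camera_params(name): a dict with "vertical_fov" (degrees; the focal length in pixels is half the picture's height over the tangent of half this angle, whatever the lens; pixels are square), "cx", "cy" (the principal point, pixels), "k1" (the pictures are not rectified: a ray, as slopes to the right and down, at radius r is drawn at 1 + k1 r^2 times it, then the intrinsics apply), "pose" (4x4, takes a point from camera to world coordinates). Camera axes: x right, y down, z forward; pixel columns grow to the right and rows downward; lengths in mm; the calibration is good to about 2 mm. A picture is of the moment at which its call begins. camera_params takes no time and is no camera call.
- sign_off(): hands the job in, once; it reports no verdict.
The state is a dict: "clock": time; "qpos": joint angles; "qvel": joint speeds; "joint_efforts": joint torques, N m; "eef_pos": TCP position; "tcp_rot": TCP orientation; "contact_force": force on the tool from outside, world axes, zero at the start; "wrist_torque": the same for the moment, N m; "opening": opening from 0.0 (shut) to 1.0 (fully open).
Only numpy, scipy, OpenCV 4.12 (cv2) and the standard library are available. Lean on these libraries where they do the work, as an engineer would, in place of code of your own. Each camera call takes 0.05 s, during which the arm holds its last target.

### The job

The low wooden drying stand with the pot on it rocks, because its short front-left foot hangs clear of the bench. With the fingertips, push the wooden wedge lying to the left of it toe first under that foot until it is snug and takes some of the weight, without jacking the stand out of level, then press down firmly with a fingertip on the stand's corner above that foot to feel that it no longer rocks, and let go. Push and press only: do not lift the wedge, the stand or the pot, do not shove the stand away, and leave the other things alone.

Things in the scene. Friction and masses are not known exactly. Their poses are not given: they have to be found in the camera images.
- stand: Loose honey-coloured slatted stand, 150 x 150 mm, deck 50 mm high, 0.83 kg; origin: centre of the plane of the soles; -x is the front (faces the robot), +y left, z up. Legs at x, y = +-60 mm with black feet 24 mm across. The front-left foot (-60, +60) is seized 4 to 9 mm short (varies, rigid): the stand rests level on the other three and rocks about a diagonal when about 2 N presses that corner
- short_foot (a point): point of the stand under the centre of the short front-left foot, where its sole would be if it were full length (bench level while the stand is level)
- corner (a point): top of the deck (50 mm above the bench) straight above the short foot: the place to press
- wedge: Loose dark wooden wedge, 90 mm long (x), 44 mm wide (y), 0.07 kg, lying flat to the left (stand's +y side) of the short foot and pointing roughly at it; flat underside, origin at the middle of the underside; its top slopes evenly from 16 mm high at the butt (-x end, the left end, away from the stand) to 2 mm at the toe (+x end)
- wedge_toe (a point): bench-level middle of the wedge's thin toe edge (+x end)
- wedge_butt (a point): middle of the wedge's upright butt face (-x end), 8 mm above its underside: the place to push. Sliding takes under 1 N; the force rises to several newtons over a few mm as the foot is loaded; past that the wedge lifts the corner and the stand rocks another way
- pot: Loose leather-hard clay tumbler, 68 mm across, 86 mm high, 0.24 kg, upright on the stand near its rear right corner; origin under its base
- jar: Bystander: loose glaze jar with black lid, 58 mm across, 73 mm high; origin under its base
- stamp: Bystander: loose turned wooden stamp, 27 mm across, 61 mm high; origin under its base
- tape: Bystander: loose roll of masking tape lying flat, 104 mm across, 25 mm high; origin under its middle
- rib: Bystander: loose red rubber kidney, 52 x 96 x 9 mm, lying flat; origin under its middle
There are look-alikes about, which are no part of the job. Of the things shaped like the wedge, the wooden one is meant.

How it is judged (in metres and radians):
On the way:
1. with the wedge under the short foot, a fingertip presses the corner above it with 3 N or more and the stand stays level (within 0.014 rad) (contact force between the fingers and stand above 3 N and horizontal distance between the grasp point and corner below 0.045 m and height (world z) of the grasp point above 0.045 m and contact force between wedge and stand above 1 N and angle between stand's own z axis and vertical below 0.014 rad), for 0.2 s.
At the end, for the whole second after the job is handed in: The wedge lies on the bench under the short foot (foot within 18 mm of its centre line, wedge within 0.4 rad of the stand's y axis) and carries at least 0.2 N; the stand is level within 0.012 rad (corner raised under 1.5 mm), within 15 mm of its start, the pot upright on it; all at rest (contact force between wedge and stand above 0.2 N and angle between stand's own z axis and vertical below 0.012 rad and y of short_foot in the frame of wedge between -0.018 and 0.018 m and angle between the x axis of wedge and the y axis of stand, either way round below 0.4 rad and x of short_foot in the frame of wedge between -0.02 and 0.06 m and height (world z) of wedge below 0.004 m and distance of stand from where it was at the start of the episode below 0.015 m and angle between pot's own z axis and vertical below 0.03 rad and linear speed of each of stand, wedge below 0.01 m/s); the robot touches nothing.
It fails at once if the wedge is lifted (over 12 mm) or turned over (height (world z) of wedge above 0.012 m or angle between wedge's own z axis and vertical above 0.4 rad).
It fails at once if the stand is lifted (over 12 mm) or shoved more than 35 mm (height (world z) of stand above 0.012 m or distance of stand from where it was at the start of the episode above 0.035 m).
It fails at once if the pot is touched hard (over 3 N), lifted, tipped or shifted more than 15 mm on the stand (contact force between any of the arm, the fingers and pot above 3 N or z of pot in the frame of stand above 0.065 m or angle between pot's own z axis and vertical above 0.2 rad or x of pot in the frame of stand below 0.018 m or x of pot in the frame of stand above 0.057 m or y of pot in the frame of stand below -0.057 m or y of pot in the frame of stand above -0.018 m).
It fails at once if a bystander is moved more than 20 mm (distance of any of jar, stamp, tape, rib from where it was at the start of the episode above 0.02 m).
It also fails if it takes over 58 s, if anything falls off the work surface, if the arm or the gripper's body presses on something with over 40 N, if the wrist force passes 120 N, or if a joint passes its speed limit or range.

## Working session

There is one attempt and no reset: what is moved stays moved. The work goes in short steps, Python scripts to look and compute and a tool call to move; the robot and the scene stay as the last step left them, time stands still between calls to the robot, and variables do not carry over. Pictures are saved under pics/ and viewed, and the job is handed in when it is done.

Besides the shell and the picture viewer there is one more tool, called after "Emit:" as a command line: name --argument value ..., lists and objects as JSON in quotes. drive_tool: Moves the arm, as the interface text tells. Its arguments: {"type":"object","properties":{"rows":{"type":"array","items":{"type":"number"}},"newtons":{"type":"number"}},"required":["rows"]}

```bash
ls; mkdir -p pics
python3 - <<'E'
from rig import r, grab_frame, camera_params
import cv2
for n in("side","top"):
    cv2.imwrite(f"pics/{n}0.png",grab_frame(n)[:,:,::-1]); print(n,camera_params(n))
print(r.sense())
E
```

```text
pics
side {'vertical_fov': 42.78034096075863, 'cx': 276.29147578105704, 'cy': 212.1537513370619, 'k1': -0.0596496178188311, 'pose': array([[ 9.66235793e-01, -1.34732039e-01,  2.19626204e-01,
         3.22996136e+02],
       [-2.57506956e-01, -4.75630971e-01,  8.41109593e-01,
        -1.06523051e+03],
       [-8.86338560e-03, -8.69265470e-01, -4.94266106e-01,
         6.37867233e+02],
       [ 0.00000000e+00,  0.00000000e+00,  0.00000000e+00,
         1.00000000e+00]])}
top {'vertical_fov': 52.64667398988914, 'cx': 274.1207982883982, 'cy': 212.92395435530327, 'k1': -0.1287965799294587, 'pose': array([[ 2.71126312e-02, -9.82276812e-01,  1.85464742e-01,
         3.70347629e+02],
       [-9.99358578e-01, -3.09767940e-02, -1.79686227e-02,
        -4.44890388e+01],
       [ 2.33952645e-02, -1.84858604e-01, -9.82486620e-01,
         1.08867470e+03],
       [ 0.00000000e+00,  0.00000000e+00,  0.00000000e+00,
         1.00000000e+00]])}
{'clock': 0.1, 'qpos': array([-1.28442057e+00,  3.53567214e-01,  1.63409289e+00,  2.05080806e-06,
        1.15520503e+00, -2.40434833e-03]), 'qvel': array([ 1.50930022e-04, -1.47420959e-03, -1.15746574e-03,  7.16412817e-04,
       -6.59067812e-05,  1.03880330e-03]), 'joint_efforts': array([ 4.39793548e-04, -6.06353545e+01, -3.42820930e+01,  8.99271731e-05,
        3.98715958e-03, -1.32281471e-06]), 'eef_pos': array([ 177.86082209, -598.69065611,  230.62987702]), 'tcp_rot': array([-1.57467432,  1.56952385,  1.85569761]), 'contact_force': array([-0.18086904,  0.53911918, -0.15489501]), 'wrist_torque': array([ 0.06528389, -0.02632928,  0.02752237]), 'opening': 1.0012194700861985}
```

View pics/top0.png

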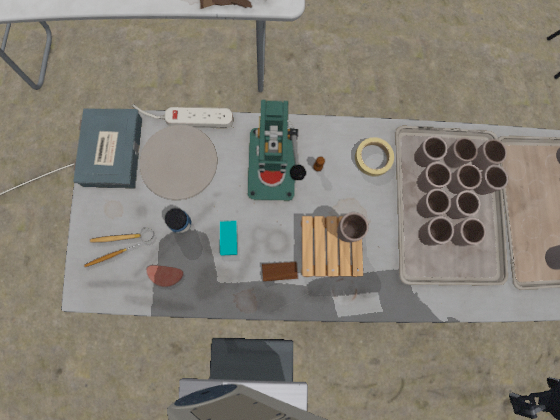

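View pics/side0.png

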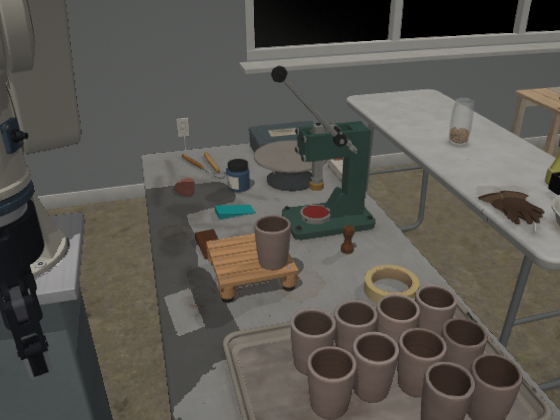

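Two wedge-shaped things are visible in the top view. One is dark brown wood at about (280,271), lying left of the stand's front-left corner. The other is teal at about (229,238), farther off. The brown one fits the description because it is wooden and points at the short foot. I'll confirm it in a crop.

```bash
cat > h.py <<'E'
import numpy as np, cv2
from rig import r, grab_frame, camera_params
def KD(n):
    p=camera_params(n); f=210/np.tan(np.radians(p['vertical_fov']/2))
    return np.array([[f,0,p['cx']],[0,f,p['cy']],[0,0,1]]),np.array([p['k1'],0,0,0,0.]),np.array(p['pose'])
def ray(n,uv,z):
    K,D,T=KD(n)
    q=cv2.undistortPoints(np.array(uv,float).reshape(-1,1,2),K,D).reshape(-1,2)
    d=np.c_[q,np.ones(len(q))]@T[:3,:3].T; o=T[:3,3]
    return o+d*((z-o[2])/d[:,2])[:,None]
def proj(n,P):
    K,D,T=KD(n); R=T[:3,:3].T
    return cv2.projectPoints(np.array(P,float).reshape(-1,1,3),cv2.Rodrigues(R)[0],-R@T[:3,3],K,D)[0].reshape(-1,2)
def crop(n,x0,y0,x1,y1,s,fn,pts=None):
    im=np.ascontiguousarray(grab_frame(n)[:,:,::-1])
    c=cv2.resize(im[y0:y1,x0:x1],None,fx=s,fy=s,interpolation=cv2.INTER_CUBIC)
    if pts is not None:
        for p in proj(n,pts): cv2.circle(c,tuple(int(v) for v in ((p+.5-[x0,y0])*s)),3,(255,0,255),1)
    cv2.imwrite(fn,c)
E
python3 - <<'E'
from h import *
crop("top",210,200,380,290,4.6,"pics/top1.png")
crop("side",180,190,320,310,5,"pics/side1.png")
E
```

```text
(no output)
```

View pics/top1.png

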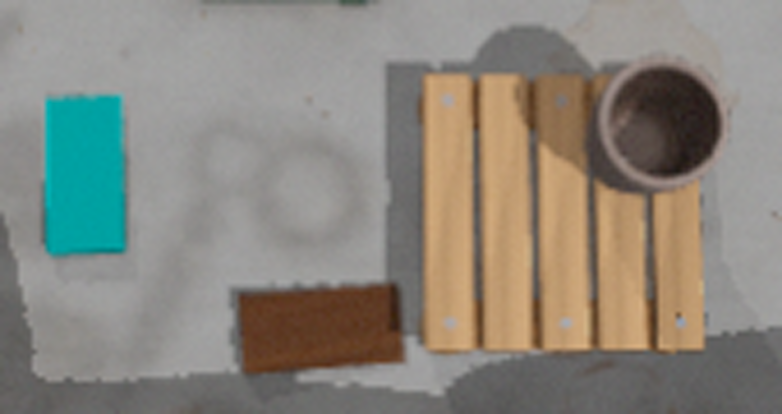

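View pics/side1.png

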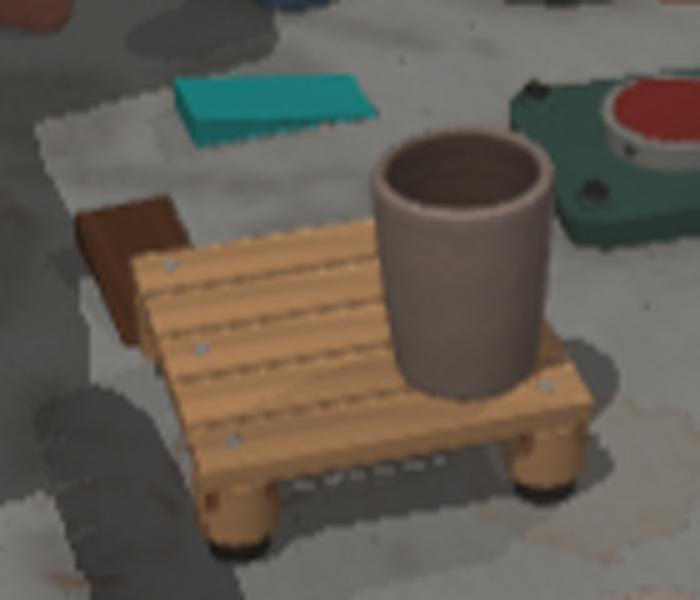

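The crop confirms the brown wooden wedge. In crop pixels its butt is on the left at (240,293)-(243,373) and its toe on the right at (397,284)-(403,361). Next I'll compute poses.

Run:
```python
from h import *
f=lambda L:[( (a+.5)/4.6-.5+210,(b+.5)/4.6-.5+200) for a,b in L]
w=np.r_[ray("top",f([(240,293),(243,373)]),16),ray("top",f([(397,284),(403,361)]),2)]
d=ray("top",f([(423,74),(702,74),(704,350),(425,351)]),50)
print(w.round(1)); print(d.round(1))
b=w[:2].mean(0);t=w[2:].mean(0); v=t-b
print("butt",b,"toe",t,"len",np.hypot(*v[:2]),"ang",np.degrees(np.arctan2(v[1],v[0])))
c=d.mean(0); print("stand",c)
for i in range(4): print(np.linalg.norm(d[i]-d[i-1]))
fl=d[3]; yax=(d[0]+d[3]-d[1]-d[2])[:2]; yax/=np.linalg.norm(yax); xax=np.array([yax[1],-yax[0]])
print("y axis",yax,"yaw",np.degrees(np.arctan2(xax[1],xax[0])))
F=c[:2]-60*xax+60*yax; print("foot",F)
# wedge line
u=v[:2]/np.linalg.norm(v[:2]); n=np.array([-u[1],u[0]])
print("foot in wedge from toe along, lateral",(F-t[:2])@u,(F-t[:2])@n)
P=[[*F,0]]
pts=[(*(c[:2]+sx*75*xax+sy*75*yax),50) for sx in(-1,1) for sy in(-1,1)]+[(*(c[:2]+sx*60*xax+sy*60*yax),0) for sx in(-1,1) for sy in(-1,1)]+list(w)
crop("side",180,190,320,310,5,"pics/side2.png",pts)
```

```text
[[ 442.8  -36.5   16. ]
 [ 399.3  -39.5   16. ]
 [ 451.2 -123.5    2. ]
 [ 408.7 -127.7    2. ]]
[[ 561.5 -132.1   50. ]
 [ 566.3 -285.1   50. ]
 [ 416.5 -285.1   50. ]
 [ 412.6 -135.6   50. ]]
butt [421.04070545 -38.03608245  16.        ] toe [ 429.94058062 -125.61483281    2.        ] len 88.02979775059401 ang -84.19744215762209
stand [ 489.22811893 -209.46309667   50.        ]
149.0277797830255
153.11293132277274
149.82582321143798
149.55310392428237
y axis [-0.02872045  0.99958748] yaw 1.6457871395520944
foot [ 427.52964271 -151.21107498]
foot in wedge from toe along, lateral 25.221344516276943 -4.986383029176651
```

View pics/side2.png

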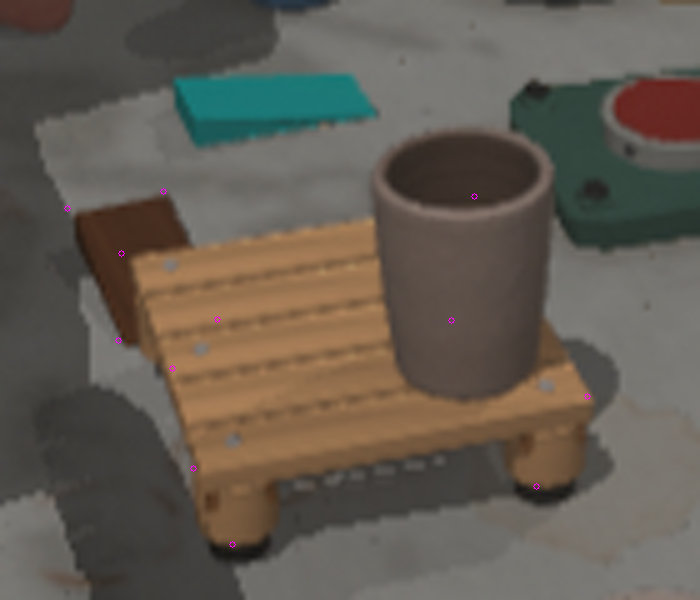

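```bash
cat >> h.py <<'E'
from scipy.spatial.transform import Rotation as Ro
def plan(p, ydir):
    """shift (tool axes, mm) and rotvec (deg) to reach p with tool x down, tool y along ydir"""
    s=r.sense(); R=Ro.from_euler('xyz',s['tcp_rot']).as_matrix()
    y=np.array([*ydir,0.]);y/=np.linalg.norm(y);x=np.array([0,0,-1.]);G=np.c_[x,y,np.cross(x,y)]
    print("R",R.round(2).tolist(),"F",s['contact_force'].round(2),"pos",s['eef_pos'].round(1))
    print("shift",(R.T@(np.array(p)-s['eef_pos'])).round(1),"rot",np.degrees(Ro.from_matrix(R.T@G).as_rotvec()).round(1))
E
python3 - <<'E'
from h import *
for yd in((1,.03),(-1,-.03)): plan([420,-5,150],yd)
E
```

```text
R [[-0.0, 0.28, -0.96], [0.0, -0.96, -0.28], [-1.0, -0.0, 0.0]] F [ 0.13 -0.33 -0.58] pos [ 177.9 -598.9  231. ]
shift [  81.3 -500.3 -401.2] rot [-75.2  -0.    0. ]
R [[-0.0, 0.28, -0.96], [0.0, -0.96, -0.28], [-1.0, -0.0, 0.0]] F [ 0.13 -0.33 -0.58] pos [ 177.9 -598.9  231. ]
shift [  81.3 -500.3 -401.2] rot [104.8   0.    0. ]
```

Emit:
drive_tool --rows '[0, -50, -40, -7.5, 0, 0, 0, 0, -100, -80, -15, 0, 0, 0, 0, -150, -120, -22.5, 0, 0, 0, 0, -200, -160, -30, 0, 0, 0, 0, -250, -200, -37.5, 0, 0, 0, 0, -300, -240, -45, 0, 0, 0, 0, -350, -280, -52.5, 0, 0, 0, 0, -400, -320, -60, 0, 0, 0, 0, -450, -361, -67.5, 0, 0, 0, 0, -500, -401, -75, 0, 0, 0]'

```text
clock: 1.5
eef_pos: [414.4, -18.3, 231.7]
tcp_rot: [1.922, 1.57, 0.382]
contact_force: [0.3, -1.6, 0.0]
opening: -0.002
```

Emit:
drive_tool --rows '[0, 0, 0, 0, 0, 0, 0, 0, 0, 0, 0, 0, 0, 0]'

```text
clock: 1.75
eef_pos: [414.1, -18.2, 231.5]
tcp_rot: [1.619, 1.57, 0.08]
contact_force: [0.2, -0.7, -0.2]
opening: -0.004
```

Run:
```python
from h import *
plan([420,-10,6],(1,.03))
```

```text
R [[0.0, 1.0, 0.03], [0.0, 0.03, -1.0], [-1.0, 0.0, -0.0]] F [ 0.16 -0.65 -0.23] pos [414.1 -18.2 231.5]
shift [225.5   6.   -8. ] rot [ 0.1 -0.  -0. ]
```

Emit:
drive_tool --rows '[50, 6, -8, 0, 0, 0, 0, 100, 6, -8, 0, 0, 0, 0, 150, 6, -8, 0, 0, 0, 0, 190, 6, -8, 0, 0, 0, 0, 212, 6, -8, 0, 0, 0, 0, 225, 6, -8, 0, 0, 0, 0, 225, 6, -8, 0, 0, 0, 0]'

```text
clock: 2.62
eef_pos: [419.5, -11.0, 6.2]
tcp_rot: [-1.612, 1.57, 3.131]
contact_force: [0.1, -0.5, -0.7]
opening: 0.0
```

Run:
```python
from h import *
crop("top",210,200,380,290,4.6,"pics/top3.png",[[420,-10,6]])
s=r.sense();print(s['eef_pos'],s['contact_force'])
```

```text
[420.07177847 -10.76990811   6.80298575] [ 0.55912928 -0.10859828 -0.0035678 ]
```

View pics/top3.png

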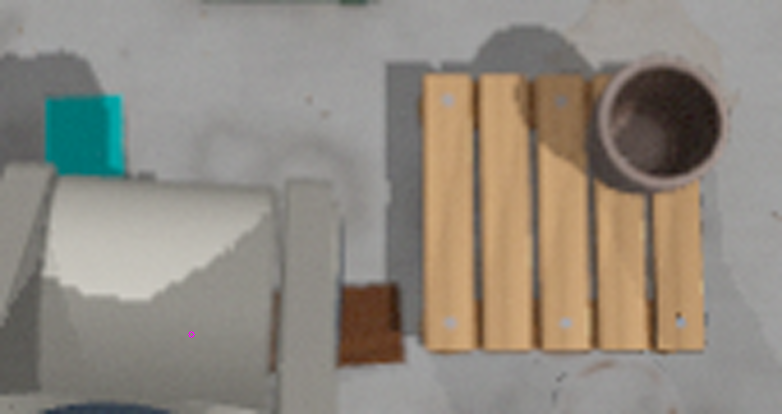

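Pushing the wedge to just short of possible contact with the foot.

Emit:
drive_tool --rows '[0, 0, 6, 0, 0, 0, 0, 0, 0, 11, 0, 0, 0, 0, 0, 0, 15, 0, 0, 0, 0, 0, 0, 18, 0, 0, 0, 0, 0, 0, 21, 0, 0, 0, 0, 0, 0, 24, 0, 0, 0, 0, 0, 0, 27, 0, 0, 0, 0, 0, 0, 30, 0, 0, 0, 0, 0, 0, 32, 0, 0, 0, 0, 0, 0, 32, 0, 0, 0, 0]'

```text
clock: 3.92
eef_pos: [421.0, -42.9, 6.8]
tcp_rot: [1.393, 1.57, -0.147]
contact_force: [0.8, 0.2, 0.7]
opening: 0.0
```

Run:
```python
from h import *
crop("top",210,200,380,290,4.6,"pics/top4.png")
crop("side",180,190,320,310,5,"pics/side4.png")
s=r.sense();print(s['eef_pos'],s['contact_force'])
```

```text
[420.98010706 -42.77480581   6.77684959] [ 0.5811661   0.63861686 -0.79100848]
```

View pics/top4.png

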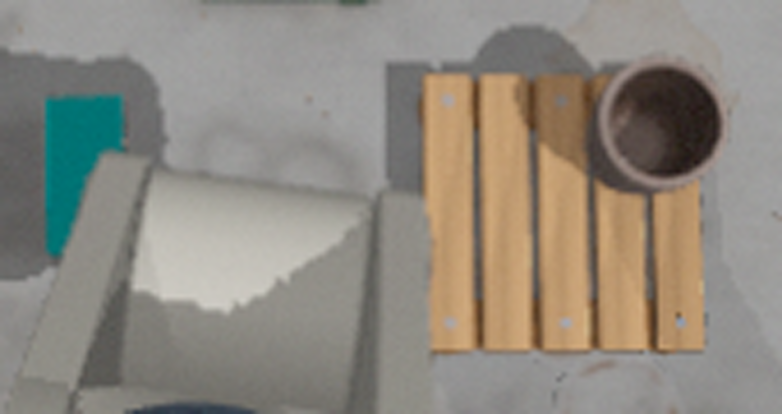

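View pics/side4.png

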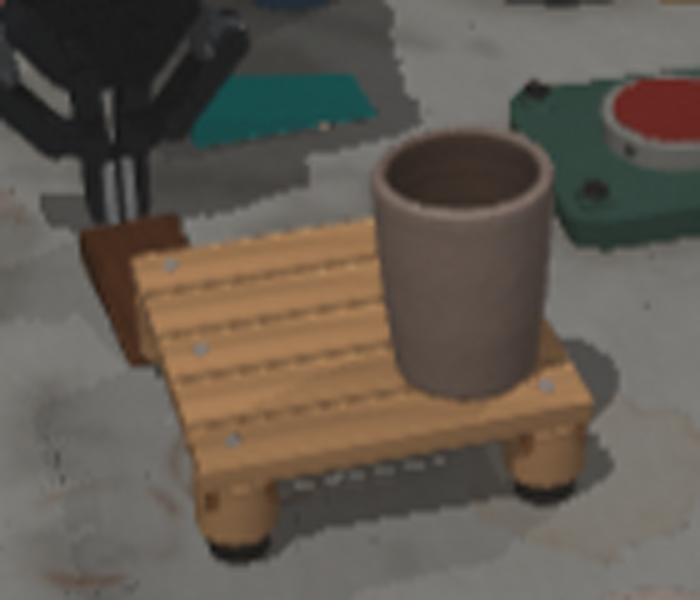

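Run:
```python
from h import *
f=lambda L:[( (a+.5)/5-.5+180,(b+.5)/5-.5+190) for a,b in L]
print(ray("side",f([(77,214),(168,196),(80,233),(180,214)]),16).round(1))
```

```text
[[403.2 -45.5  16. ]
 [444.5 -41.2  16. ]
 [402.4 -61.6  16. ]
 [447.2 -57.8  16. ]]
```

Emit:
drive_tool --rows '[0, 0, 3, 0, 0, 0, 0, 0, 0, 6, 0, 0, 0, 0, 0, 0, 8, 0, 0, 0, 0, 0, 0, 8, 0, 0, 0, 0]'

```text
clock: 4.53
eef_pos: [421.2, -51.0, 6.8]
tcp_rot: [1.359, 1.57, -0.181]
contact_force: [-0.3, -0.0, 1.0]
opening: 0.002
```

Emit:
drive_tool --rows '[0, 0, 1.5, 0, 0, 0, 0, 0, 0, 3, 0, 0, 0, 0, 0, 0, 3, 0, 0, 0, 0]'

```text
clock: 4.9
eef_pos: [421.4, -54.1, 6.8]
tcp_rot: [1.345, 1.57, -0.196]
contact_force: [-0.1, 0.5, -0.3]
opening: -0.006
```

Emit:
drive_tool --rows '[0, 0, 1.5, 0, 0, 0, 0, 0, 0, 3, 0, 0, 0, 0, 0, 0, 3, 0, 0, 0, 0]'

```text
clock: 5.28
eef_pos: [421.5, -57.2, 6.8]
tcp_rot: [1.281, 1.57, -0.26]
contact_force: [0.4, -0.2, 0.4]
opening: -0.002
```

Run:
```python
from h import *
crop("side",180,190,320,310,5,"pics/side5.png")
s=r.sense();print(s['eef_pos'],s['contact_force'],s['clock'])
```

```text
[421.43734309 -57.12478046   6.77970113] [-0.19591418  0.48251606  0.7923892 ] 5.325
```

View pics/side5.png

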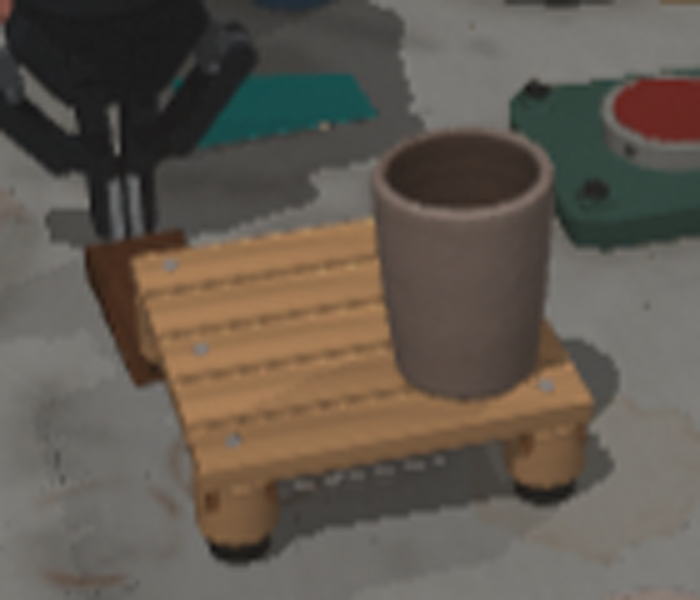

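Wedge still slides freely, with the toe now under the foot; no force rise yet. Continuing in small steps.

Emit:
drive_tool --rows '[0, 0, 1, 0, 0, 0, 0, 0, 0, 2, 0, 0, 0, 0, 0, 0, 2, 0, 0, 0, 0]'

```text
clock: 5.7
eef_pos: [421.5, -59.2, 6.8]
tcp_rot: [1.257, 1.57, -0.284]
contact_force: [-0.2, 0.5, -0.4]
opening: -0.002
```

Emit:
drive_tool --rows '[0, 0, 1, 0, 0, 0, 0, 0, 0, 2, 0, 0, 0, 0, 0, 0, 2, 0, 0, 0, 0]'

```text
clock: 6.08
eef_pos: [421.6, -61.3, 6.8]
tcp_rot: [1.17, 1.57, -0.37]
contact_force: [0.8, -0.0, -0.5]
opening: -0.002
```

Emit:
drive_tool --rows '[0, 0, 1, 0, 0, 0, 0, 0, 0, 2, 0, 0, 0, 0, 0, 0, 2, 0, 0, 0, 0]'

```text
clock: 6.45
eef_pos: [421.7, -63.4, 6.8]
tcp_rot: [1.177, 1.57, -0.364]
contact_force: [0.5, -0.1, -1.0]
opening: 0.003
```

Emit:
drive_tool --rows '[0, 0, 1, 0, 0, 0, 0, 0, 0, 2, 0, 0, 0, 0, 0, 0, 2, 0, 0, 0, 0]'

```text
clock: 6.82
eef_pos: [421.7, -65.4, 6.8]
tcp_rot: [1.176, 1.57, -0.365]
contact_force: [0.9, -0.1, -0.0]
opening: -0.005
```

Emit:
drive_tool --rows '[0, 0, 1, 0, 0, 0, 0, 0, 0, 2, 0, 0, 0, 0, 0, 0, 2, 0, 0, 0, 0]'

```text
clock: 7.2
eef_pos: [421.8, -67.5, 6.8]
tcp_rot: [1.134, 1.57, -0.407]
contact_force: [0.3, -0.1, 0.2]
opening: 0.001
```

Run:
```python
from h import *
crop("side",180,190,320,310,5,"pics/side6.png")
crop("top",210,200,380,290,4.6,"pics/top6.png")
s=r.sense();print(s['eef_pos'],s['contact_force'],s['clock'])
```

```text
[421.79938759 -67.48027159   6.80651553] [ 0.14762985  0.029507   -0.6702856 ] 7.3
```

View pics/side6.png

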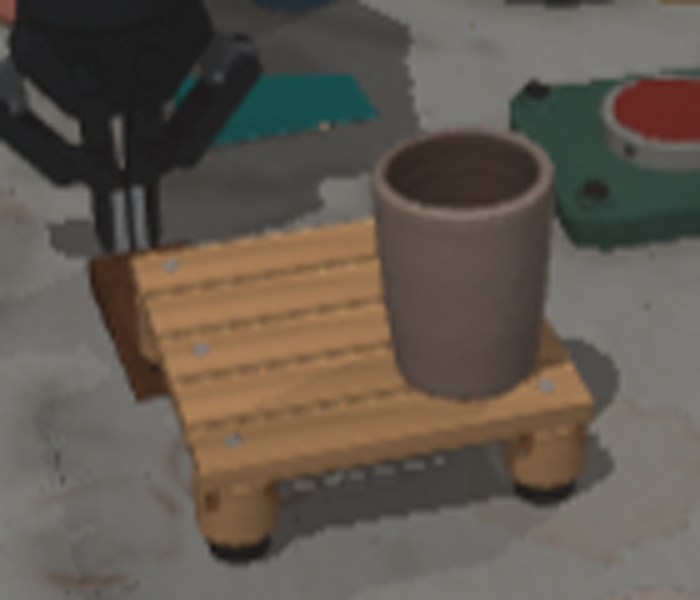

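View pics/top6.png

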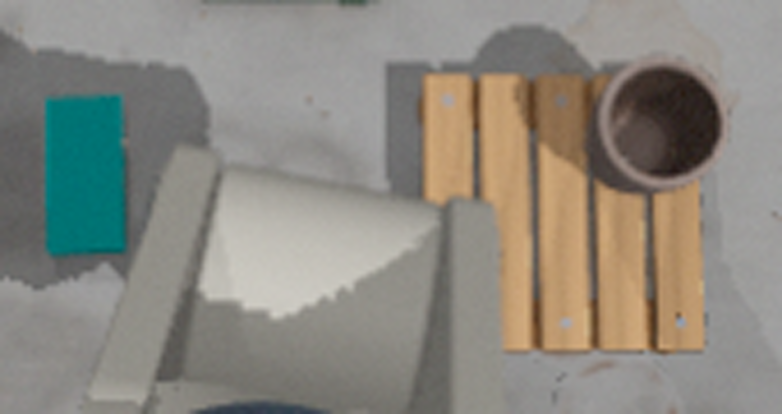

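Emit:
drive_tool --rows '[0, 0, 1, 0, 0, 0, 0, 0, 0, 2, 0, 0, 0, 0, 0, 0, 2, 0, 0, 0, 0]'

```text
clock: 7.68
eef_pos: [421.9, -69.5, 6.8]
tcp_rot: [1.122, 1.57, -0.419]
contact_force: [-0.5, -0.1, -0.0]
opening: -0.0
```

Emit:
drive_tool --rows '[0, 0, 1, 0, 0, 0, 0, 0, 0, 2, 0, 0, 0, 0, 0, 0, 2, 0, 0, 0, 0]'

```text
clock: 8.05
eef_pos: [422.0, -71.6, 6.8]
tcp_rot: [1.133, 1.57, -0.408]
contact_force: [-0.4, -0.8, 0.4]
opening: 0.0
```

Emit:
drive_tool --rows '[0, 0, 1, 0, 0, 0, 0, 0, 0, 2, 0, 0, 0, 0, 0, 0, 2, 0, 0, 0, 0]'

```text
clock: 8.43
eef_pos: [422.0, -73.7, 6.8]
tcp_rot: [1.123, 1.57, -0.419]
contact_force: [0.1, 0.4, -0.8]
opening: -0.002
```

Emit:
drive_tool --rows '[0, 0, 1, 0, 0, 0, 0, 0, 0, 2, 0, 0, 0, 0, 0, 0, 2, 0, 0, 0, 0]'

```text
clock: 8.8
eef_pos: [422.1, -75.8, 6.8]
tcp_rot: [1.077, 1.57, -0.465]
contact_force: [-0.5, -0.4, -0.3]
opening: 0.001
```

Run:
```python
from h import *
crop("side",180,190,320,310,5,"pics/side7.png")
F=[r.sense()['contact_force']]
for i in range(3): grab_frame("side"); F.append(r.sense()['contact_force'])
print(np.round(F,2),np.mean(F,0),r.sense()['clock'])
```

```text
[[ 0.25  0.02 -0.74]
 [ 0.57 -0.97  0.22]
 [-0.3  -0.01 -0.64]
 [ 0.07  0.1  -0.08]] [ 0.14779844 -0.2133633  -0.31084369] 9.0
```

View pics/side7.png

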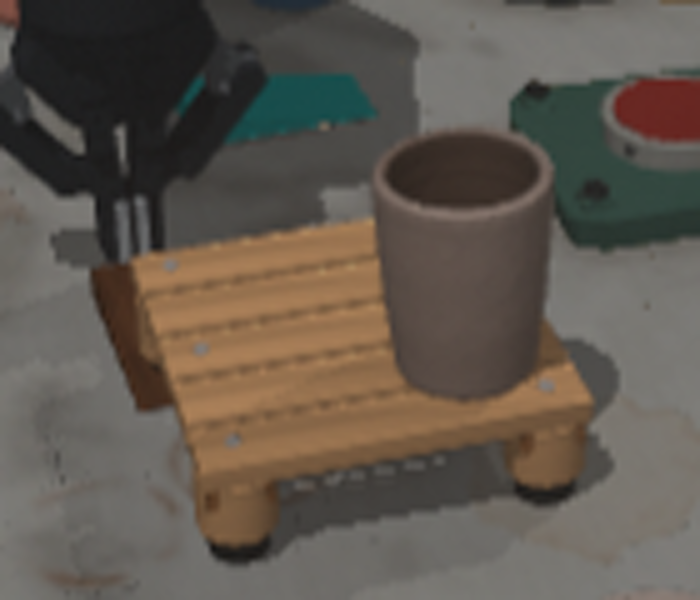

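Emit:
drive_tool --rows '[0, 0, 1, 0, 0, 0, 0, 0, 0, 1.5, 0, 0, 0, 0, 0, 0, 1.5, 0, 0, 0, 0]'

```text
clock: 9.38
eef_pos: [422.1, -77.2, 6.8]
tcp_rot: [1.168, 1.57, -0.373]
contact_force: [-0.0, 2.1, 0.5]
opening: 0.0
```

Emit:
drive_tool --rows '[0, 0, 1, 0, 0, 0, 0, 0, 0, 1.5, 0, 0, 0, 0, 0, 0, 1.5, 0, 0, 0, 0]'

```text
clock: 9.75
eef_pos: [422.0, -78.5, 6.8]
tcp_rot: [1.82, 1.571, 0.278]
contact_force: [-0.7, 4.9, 0.1]
opening: -0.002
```

Emit:
drive_tool --rows '[0, 0, 1, 0, 0, 0, 0, 0, 0, 1.5, 0, 0, 0, 0, 0, 0, 1.5, 0, 0, 0, 0]'

```text
clock: 10.12
eef_pos: [421.8, -79.9, 6.8]
tcp_rot: [-2.921, 1.571, 1.82]
contact_force: [-0.5, 5.0, 0.7]
opening: 0.005
```

Force rose to about 5 N, so the wedge is snug. Checking whether the stand moved or tilted.

Run:
```python
from h import *
crop("side",180,190,320,310,5,"pics/side8.png")
a=cv2.cvtColor(cv2.imread("pics/side1.png"),6).astype(np.float32);F=[r.sense()['contact_force']]
b=cv2.cvtColor(cv2.imread("pics/side8.png"),6).astype(np.float32)
# local shifts (image px) at stand patches
for nm,(x0,y0,x1,y1) in dict(FL=(145,250,225,330),FR=(190,400,290,570),BR=(490,370,610,510),pot=(370,120,560,400)).items():
    (dx,dy),rs=cv2.phaseCorrelate(a[y0:y1,x0:x1],b[y0:y1,x0:x1],cv2.createHanningWindow((x1-x0,y1-y0),cv2.CV_32F))
    print(nm,round(dx/5,2),round(dy/5,2),round(rs,2))
print(np.round(F,2))
```

```text
FL -0.09 0.86 0.3
FR 0.05 0.03 0.15
BR 1.08 0.02 0.53
pot 0.98 -0.01 0.39
[[-0.99  5.05  0.44]]
```

View pics/side8.png

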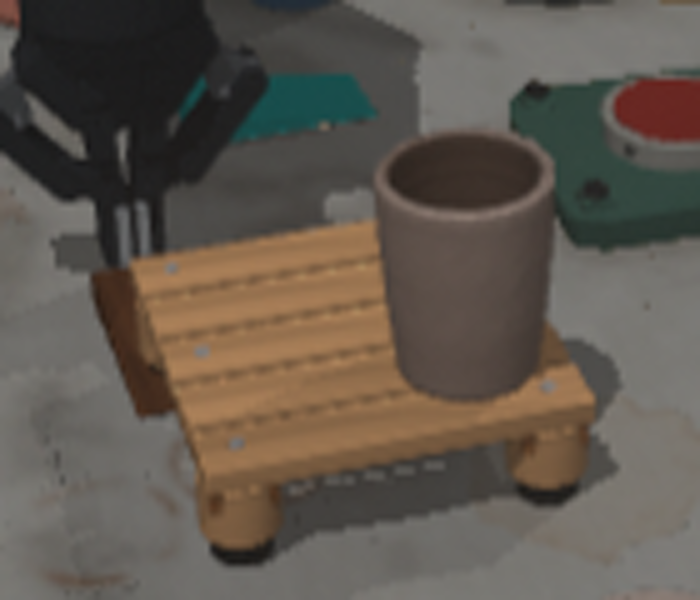

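The stand slid only about 1–2 mm and looks level. I'll stop pushing, back off and rise over the corner.

Emit:
drive_tool --rows '[0, 0, -3, 0, 0, 0, 0, 0, 0, -8, 0, 0, 0, 0, 0, 0, -16, 0, 0, 0, 0, 0, 0, -16, 0, 0, 0, 0, -30, 0, -16, 0, 0, 0, 0, -70, 0, -16, 0, 0, 0, 0, -100, 0, -16, 0, 0, 0, 0, -100, 0, -16, 0, 0, 0, 0]'

```text
clock: 11.18
eef_pos: [423.0, -64.2, 108.7]
tcp_rot: [1.419, 1.566, -0.122]
contact_force: [0.5, 0.6, 0.5]
opening: -0.002
```

Run:
```python
from h import *
crop("side",180,190,320,310,5,"pics/side9.png")
a=cv2.cvtColor(cv2.imread("pics/side1.png"),6).astype(np.float32)
b=cv2.cvtColor(cv2.imread("pics/side9.png"),6).astype(np.float32)
for nm,(x0,y0,x1,y1) in dict(FL=(145,250,225,330),FR=(190,400,290,570),BR=(490,370,610,510),pot=(370,120,560,400)).items():
    (dx,dy),rs=cv2.phaseCorrelate(a[y0:y1,x0:x1],b[y0:y1,x0:x1],cv2.createHanningWindow((x1-x0,y1-y0),cv2.CV_32F))
    print(nm,round(dx/5,2),round(dy/5,2),round(rs,2))
plan([428,-152,60],(1,.03))
print(proj("side",[[428,-151,50],[428,-153,50],[428,-151,52]]))
```

```text
FL 0.01 1.19 0.27
FR -0.05 0.05 0.18
BR 1.01 -0.01 0.54
pot 0.03 0.01 0.44
R [[0.0, 1.0, 0.03], [-0.0, 0.03, -1.0], [-1.0, 0.0, 0.0]] F [-0.05  0.41  0.62] pos [422.  -64.  107.4]
shift [47.4  3.3 88.1] rot [-0.   0.  -0.1]
[[212.59659863 242.84014885]
 [212.7528122  243.35915832]
 [212.52905115 242.00759879]]
```

View pics/side9.png

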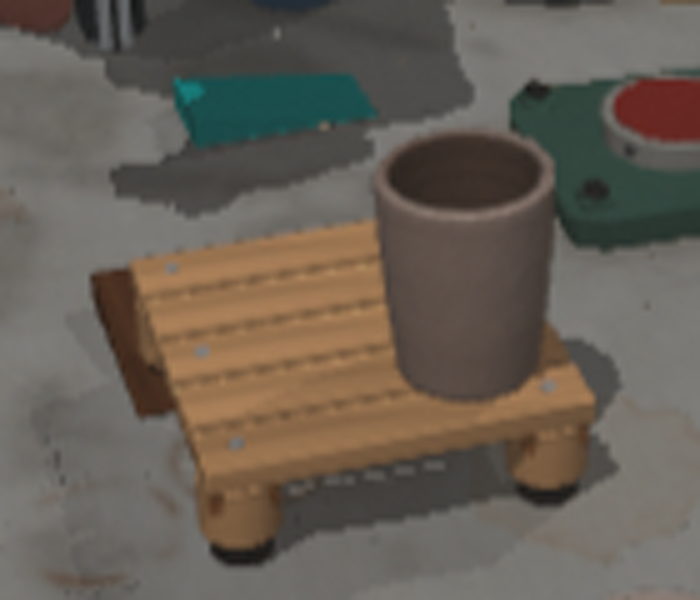

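Wedge held. Moving over the corner, at about (428,-152).

Emit:
drive_tool --rows '[0, 1, 30, 0, 0, 0, 0, 0, 3, 60, 0, 0, 0, 0, 0, 4, 88, 0, 0, 0, 0, 15, 4, 88, 0, 0, 0, 0, 35, 4, 88, 0, 0, 0, 0, 45, 4, 88, 0, 0, 0, 0, 49, 4, 88, 0, 0, 0, 0, 49, 4, 88, 0, 0, 0, 0]'

```text
clock: 12.22
eef_pos: [428.6, -151.5, 58.2]
tcp_rot: [1.568, 1.569, 0.027]
contact_force: [-0.3, 0.1, 0.1]
opening: 0.001
```

Emit:
drive_tool --rows '[2, 0, 0, 0, 0, 0, 0, 4, 0, 0, 0, 0, 0, 0, 5, 0, 0, 0, 0, 0, 0, 5, 0, 0, 0, 0, 0, 0]'

```text
clock: 12.72
eef_pos: [428.6, -151.5, 53.2]
tcp_rot: [1.58, 1.569, 0.039]
contact_force: [0.2, 0.2, 0.5]
opening: -0.001
```

Emit:
drive_tool --rows '[1, 0, 0, 0, 0, 0, 0, 2, 0, 0, 0, 0, 0, 0, 2, 0, 0, 0, 0, 0, 0]'

```text
clock: 13.1
eef_pos: [428.6, -151.5, 51.2]
tcp_rot: [1.591, 1.569, 0.05]
contact_force: [0.0, -0.1, 1.1]
opening: 0.002
```

Emit:
drive_tool --rows '[0.5, 0, 0, 0, 0, 0, 0, 1, 0, 0, 0, 0, 0, 0, 1, 0, 0, 0, 0, 0, 0]'

```text
clock: 13.48
eef_pos: [428.5, -151.5, 50.1]
tcp_rot: [1.609, 1.569, 0.068]
contact_force: [-0.2, 1.0, -0.1]
opening: 0.001
```

Emit:
drive_tool --rows '[0.5, 0, 0, 0, 0, 0, 0, 1, 0, 0, 0, 0, 0, 0, 1, 0, 0, 0, 0, 0, 0]'

```text
clock: 13.85
eef_pos: [428.6, -151.5, 49.9]
tcp_rot: [1.632, 1.569, 0.091]
contact_force: [-3.8, 2.1, 14.5]
opening: -0.0
```

Firm 14.5 N at z = 49.9 mm, so the corner isn't sinking. Hold and check.

Emit:
drive_tool --rows '[0, 0, 0, 0, 0, 0, 0, 0, 0, 0, 0, 0, 0, 0, 0, 0, 0, 0, 0, 0, 0]'

```text
clock: 14.22
eef_pos: [428.6, -151.5, 50.0]
tcp_rot: [1.626, 1.569, 0.085]
contact_force: [-0.7, 1.1, 6.5]
opening: -0.002
```

Run:
```python
from h import *
crop("side",180,190,320,310,5,"pics/side10.png")
s=r.sense();print(s['eef_pos'],s['contact_force'],s['clock'])
```

```text
[ 428.68104149 -151.5042965    50.02377587] [-1.94007683  1.46391585  5.61709604] 14.275
```

View pics/side10.png

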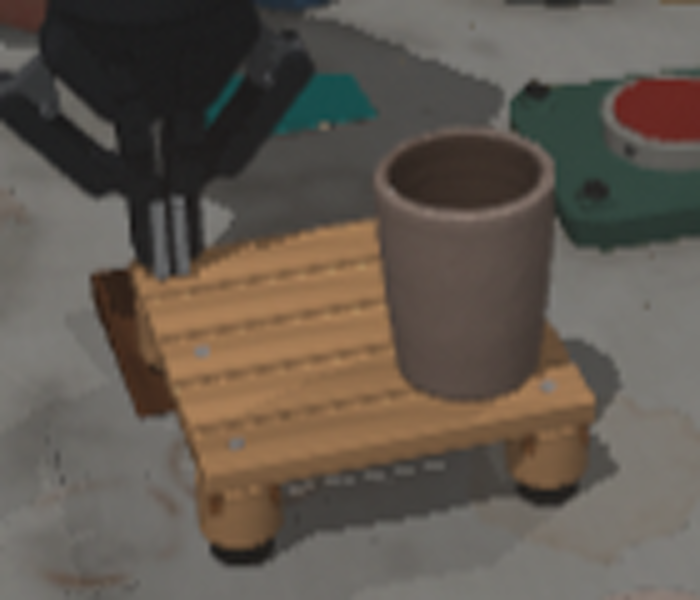

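Emit:
drive_tool --rows '[-5, 0, 0, 0, 0, 0, 0, -20, 0, 0, 0, 0, 0, 0, -50, 0, 0, 0, 0, 0, 0, -50, 0, -45, 0, 0, 0, 0, -50, 0, -90, 0, 0, 0, 0, -50, 0, -90, 0, 0, 0, 0]'

```text
clock: 15.02
eef_pos: [425.8, -59.6, 100.9]
tcp_rot: [1.681, 1.569, 0.143]
contact_force: [-0.9, 0.3, 0.4]
opening: 0.001
```

Run:
```python
from h import *
crop("side",180,190,320,310,5,"pics/side11.png")
a=cv2.cvtColor(cv2.imread("pics/side9.png"),6).astype(np.float32)
b=cv2.cvtColor(cv2.imread("pics/side11.png"),6).astype(np.float32)
for nm,(x0,y0,x1,y1) in dict(FL=(145,250,225,330),wedge=(85,260,180,420),FR=(190,400,290,570),BR=(490,370,610,510),pot=(370,120,560,400)).items():
    d=np.abs(a-b)[y0:y1,x0:x1]
    (dx,dy),rs=cv2.phaseCorrelate(a[y0:y1,x0:x1],b[y0:y1,x0:x1],cv2.createHanningWindow((x1-x0,y1-y0),cv2.CV_32F))
    print(nm,round(dx/5,2),round(dy/5,2),round(rs,2),d.mean())
plan([422,-64,7],(1,.03))
```

```text
FL 0.02 -0.0 0.99 0.35109374
wedge -0.0 0.0 0.99 0.35776368
FR -0.01 -0.0 1.01 0.3740588
BR -0.01 0.01 0.99 0.36083335
pot 0.0 -0.01 0.77 0.5180639
R [[0.0, 1.0, 0.03], [-0.0, 0.03, -1.0], [-1.0, 0.0, 0.0]] F [-0.55 -0.36  0.13] pos [426.1 -60.7 100.8]
shift [93.8 -4.5  3.2] rot [ 0.1  0.  -0.1]
```

View pics/side11.png

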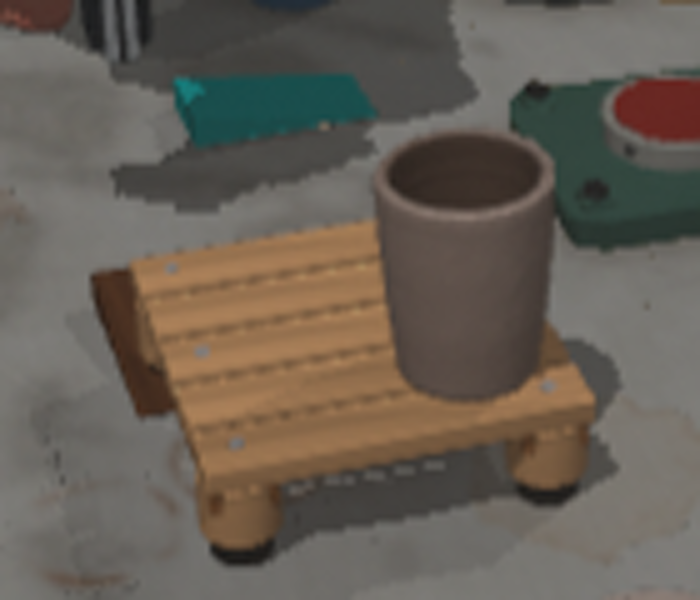

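Run:
```python
from h import *
from scipy.optimize import least_squares
def trk(n,reg):
    a=cv2.cvtColor(cv2.imread(f"pics/{n}0.png"),6); b=cv2.cvtColor(grab_frame(n),7)
    m=np.zeros_like(a); x0,y0,x1,y1=reg; m[y0:y1,x0:x1]=255
    p=cv2.goodFeaturesToTrack(a,30,.02,5,mask=m); q,st,e=cv2.calcOpticalFlowPyrLK(a,b,p,None,winSize=(9,9))
    ok=(st.ravel()==1)&(e.ravel()<12); return p.reshape(-1,2)[ok],q.reshape(-1,2)[ok]
p,q=trk("side",(207,238,300,300)); print(np.c_[p,q-p].round(2))
P,Q=trk("top",(303,215,362,277)); print(np.c_[P,Q-P].round(2))
cv2.imwrite("pics/top12.png",cv2.resize(grab_frame("top")[200:290,210:380,::-1],None,fx=4.6,fy=4.6,interpolation=2))
```

```text
[[ 2.9700e+02  2.6900e+02  4.8000e-01  4.0000e-02]
 [ 2.9300e+02  2.6300e+02  5.6000e-01  3.0000e-01]
 [ 2.9800e+02  2.7500e+02  5.0000e-01  6.0000e-02]
 [ 2.5400e+02  2.4100e+02  4.2000e-01  3.5000e-01]
 [ 2.9400e+02  2.8600e+02  9.0000e-02  3.0000e-01]
 [ 2.5500e+02  2.4900e+02  5.0000e-01  2.9000e-01]
 [ 2.1500e+02  2.6500e+02 -4.5090e+01  1.2180e+02]
 [ 2.5700e+02  2.5800e+02  4.6000e-01  2.9000e-01]
 [ 2.8200e+02  2.8700e+02  3.9000e-01  7.0000e-02]
 [ 2.2200e+02  2.8900e+02 -1.2763e+02  4.2730e+01]
 [ 2.6100e+02  2.6700e+02  4.2000e-01  2.5000e-01]
 [ 2.8500e+02  2.7700e+02  6.5000e-01  2.4000e-01]
 [ 2.4500e+02  2.8600e+02 -1.9908e+02  2.0280e+01]
 [ 2.9500e+02  2.3800e+02 -1.0000e-02 -2.0000e-02]
 [ 2.6700e+02  2.8100e+02  3.8800e+00 -1.7000e-01]
 [ 2.9200e+02  2.5600e+02  4.0000e-01  1.5000e-01]
 [ 2.8800e+02  2.6200e+02  4.4000e-01  1.0000e-01]
 [ 2.5800e+02  2.8400e+02 -2.0300e+00  9.6000e-01]
 [ 2.8300e+02  2.8200e+02  6.3000e-01  1.8000e-01]
 [ 2.2500e+02  2.5500e+02 -6.0390e+01  7.5490e+01]]
[[ 3.400e+02  2.410e+02  5.300e-01 -2.000e-02]
 [ 3.510e+02  2.410e+02  5.300e-
[... 161 characters left out ...]
030e+02  2.170e+02  2.900e-01  1.100e-01]
 [ 3.440e+02  2.240e+02  4.600e-01 -3.000e-01]
 [ 3.520e+02  2.360e+02  3.200e-01 -2.100e-01]
 [ 3.570e+02  2.680e+02  2.920e+00  4.487e+01]
 [ 3.360e+02  2.380e+02  5.000e-01  2.400e-01]
 [ 3.370e+02  2.170e+02  4.500e-01 -1.800e-01]
 [ 3.450e+02  2.180e+02  3.400e-01 -2.300e-01]
 [ 3.440e+02  2.330e+02  4.900e-01 -1.100e-01]
 [ 3.590e+02  2.370e+02  5.000e-01 -1.800e-01]
 [ 3.490e+02  2.150e+02  4.100e-01 -3.200e-01]
 [ 3.560e+02  2.420e+02  8.100e-01 -1.600e-01]
 [ 3.560e+02  2.320e+02  9.000e-02  6.000e-02]
 [ 3.590e+02  2.160e+02  4.300e-01 -3.300e-01]
 [ 3.130e+02  2.280e+02 -4.680e+00  1.189e+01]
 [ 3.260e+02  2.500e+02  1.040e+00  1.196e+01]]
```

View pics/top12.png

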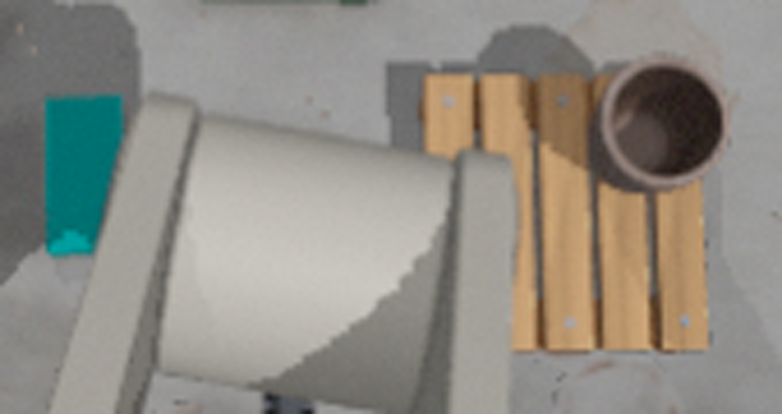

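Emit:
drive_tool --rows '[-30, 0, -40, 0, 0, 0, 0, -60, 0, -90, 0, 0, 0, 0, -80, 0, -140, 0, 0, 0, 0, -80, 0, -180, 0, 0, 0, 0, -80, 0, -180, 0, 0, 0, 0]'

```text
clock: 15.85
eef_pos: [421.4, 119.0, 180.9]
tcp_rot: [1.631, 1.567, 0.091]
contact_force: [0.5, -0.4, -1.1]
opening: -0.007
```

Run:
```python
from h import *
crop("top",210,200,380,290,4.6,"pics/top13.png")
s=r.sense();print(s['eef_pos'],s['contact_force'],s['clock'])
```

```text
[421.06000706 117.82081338 180.5302253 ] [-0.27801222  0.03026297 -0.65991116] 15.9
```

View pics/top13.png

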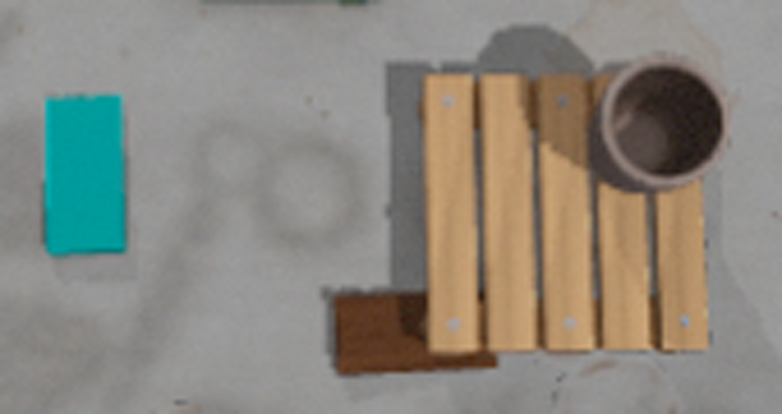

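Run:
```python
from h import *
f=lambda L:[( (a+.5)/4.6-.5+210,(b+.5)/4.6-.5+200) for a,b in L]
B=ray("top",f([(334,294),(338,374)]),16); t=ray("top",f([(497,367)]),2)
d=ray("top",f([(425,74),(702,74),(708,350),(429,351)]),50)
print(B.round(1),t.round(1)); u=(t[0]-B[1])[:2];print("len",np.linalg.norm(u));u/=np.linalg.norm(u);n=np.array([-u[1],u[0]])
c=d.mean(0)[:2];y=(d[0]+d[3]-d[1]-d[2])[:2];y/=np.linalg.norm(y);x=np.array([y[1],-y[0]])
F=c-60*x+60*y; b=B.mean(0)[:2]
print("stand",c,"foot",F,"foot in wedge",(F-b)@u-45,(F-b)@n,"angle",np.degrees(np.arccos(abs(u@y))))
```

```text
[[443.7 -88.   16. ]
 [400.2 -91.3  16. ]] [[ 406.7 -180.     2. ]]
len 88.91040430424842
stand [ 489.26092163 -210.8081374 ] foot [ 427.56534004 -152.55304996] foot in wedge 18.135931434231395 1.0163579836313228 angle 2.5268062678698513
```

```bash
python3 -c "
from rig import sign_off
print(sign_off())"
```

```text
the job is handed in; nothing more can be done
None
```

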